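Show a filter's code to the counter scanner

ROBOT

A 6-joint arm with a two-finger parallel gripper is mounted at the origin on the work surface. World frame = base frame: x ahead of the robot, y to its left, z up, the work surface at z = 0. Lengths are in mm, angles in rad, forces in N, time in s.
With the tool pointing down it reaches from about 350 to 875 mm from the base axis. Payload 4.2 kg.
Tool frame: the origin (TCP) lies on the mounting face of the last link; the fingertips stand 173 mm ahead of it and the grasp point (between the pads) lies 155 mm ahead of it; z points along the fingers, y is the line along which they close (so a half turn about z gives the same grasp; the last joint's range is limited). The gripper opens to 85 mm and grips with 20 to 120 N. Pads are 22 mm wide; open, the fingers measure 114 mm over their backs; the gripper's body (76 mm by 85 mm) begins 54 mm behind the grasp point. The pads swing forward as they close: fully open they stand 13 mm farther back than shut.
Start: joints at [1.467, 0.385, 0.008, 0, -1.194, -0.259], TCP at [221.775, 584.308, 404.712] pointing down, gripper open.
Joint ranges: [-3.14, 3.14], [-1.21, 2.06], [-1.07, 1.41], [-3.16, 2.05], [-2.99, -0.16], [-3.1, 3.1]. Speed limits (rad/s): [2.79, 2.79, 3.14, 3.14, 3.14, 3.14].

INTERFACE

Orientations are given as a unit quaternion [x, y, z, w].
In Python, from bench import arm gives the robot as it stands. The module is installed in compiled form; this text tells all that it offers.
- The arm moves only by the tool move_arm, never from a script. Its arguments are lists of equal length, an entry for each row: "fingers": the finger opening in mm, from 0 to 85.4; "travel": the shift along the tool's x, y, z in mm, a list of three; "dr": the turn, a rotation vector about the tool's x, y, z in rad, a list of three. A call has 1 to 10 rows; each row is the pose to reach, as a shift and turn from the pose commanded when the call began, along the tool's axes at that moment; what a row does not reach only later rows make up. A row lasts 1/10 s, in which the tool goes at most 50 mm and 8.59 degrees, less where a joint would pass 70% of its speed; a pose out of reach is approached as far as the arm can. A call with a gripper value outside its range is refused whole. The fingers move at their own pace and stop on an object; the grip force is fixed at half the most. Time passes only in rows, so rows that repeat a pose let the fingers close. It gives the time, the measured TCP pose, the force, the opening and the grip force at its end, in the units of the state.
- arm.read_state(): the state, without advancing time (a new reading comes with each control period).
- arm.get_image(name): name is "scene" or "top" or "wrist"; returns the picture (420x560x3 uint8, red, green, blue); there is no depth.
- arm.camera_model(name): a dict with "intrinsics" (3x3 intrinsics, pixels), "pose" (4x4, takes a point from camera to world coordinates). Camera axes: x right, y up, looking along -z (the intrinsics and any distortion apply to the point x, -y, -z); pixel columns grow to the right and rows downward; lengths in mm; the calibration is good to about 2 mm. A picture is of the moment at which its call begins: read the wrist's pose just before it. camera_model takes no time and is no camera call; for the wrist camera it gives the pose at the moment of the call.
- arm.job_done(): hands the job in; it is judged then, once.
The state is a dict: "clock": time; "joints": joint angles; "joint_vel": joint speeds; "joint_efforts": joint torques, N m; "position": TCP position; "ee_rot": TCP orientation; "contact_force": force on the tool from outside, world axes, zero at the start; "wrist_torque": the same for the moment, N m; "gripper_width": finger opening in mm; "grasp_force": force on a finger pad.
Only numpy, scipy, OpenCV 4.12 (cv2) and the standard library are available. Lean on these libraries where they do the work, as an engineer would, in place of code of your own. Each camera call takes 0.05 s, during which the arm holds its last target. There are 200 camera calls.

TASK

Take the white filter out of the packing tray and stand it upright, dome up, wholly on the green round pad of the scan station, with the middle of its yellow code label squarely facing the scanner head's window. Set it down gently, let go of it, and leave everything else, including the blue filter in the tray, where it is.

Things in the scene. Friction and masses are not known exactly. Their poses are not given: they have to be found in the camera images.
- filter: white filter, a cylinder 58 mm in diameter, 115 mm long, about 0.4 kg; straight for 100 mm from its flat end (dark band), then a shallow dome. It starts lying in one of the tray's cavities, label up. Origin: centre of the flat end; z runs along the cylinder to the dome; x points out through the middle of the label.
- filter_mark (a point): middle of the yellow label with the black square code, on the filter's side, 29 mm out along the filter's x axis and 55 mm up its z axis. The label is 35 mm wide round the side and 52 mm tall; an orange stripe on the dome, from the centre outwards, lies on the same side.
- blue_filter: blue filter with a white band, same size, lying in the other cavity, origin and axes as the white one; it must stay there.
- tray: fixed black packing tray, 156 (x) by 220 (y) mm, floor 8 mm thick, origin under its centre. Two cavities along x, at y = +-50 mm; a filter lies in each, dome to -x, axis 37 mm above the table. End walls (inner faces x = +-59.5 mm) are 30 mm high; side blocks, only at |x| over 37 mm, 28 mm high; between them the filter's sides are free for fingers, 42 mm from filter to filter.
- station: fixed scan station: base plate 8 mm thick, x = -55 to +145 mm, 130 mm wide (y); origin on the table under the middle of the green round pad. The grey scanner head, 90 mm wide, 150 mm tall, stands at +x; its face, with a black window and red line 70 mm above the table, is at x = +85 mm and looks along -x to the pad.
- pad (a point): centre of the top of the green round pad, 84 mm in diameter, 14 mm above the table; axes as the station's: x points from the pad to the scanner head.
- red_plug: red plug standing, 56 mm wide, 118 mm tall, a bystander; origin under its centre.
- blue_plug: blue plug standing, 56 mm wide, 118 mm tall, a bystander; origin under its centre.
- gauge: round black pressure gauge lying face up, 62 mm wide, 27 mm high with a 25 mm brass stub, a bystander; origin under its centre.
- cartridge: tan pleated filter cartridge with black end caps, standing, 72 mm wide, 100 mm tall, a bystander; origin under its centre.
- power_module: aluminium module with a green terminal block, 90 by 60 mm, 84 mm tall, a bystander; origin under its centre.
- pulley: dark steel ring lying flat, 80 mm wide, 22 mm high, a bystander; origin under its centre.

How it is judged:
By the outcome, as a careful person would: the job done as asked, in the order asked, and still so for the second after the job is handed in, with the robot touching nothing.
It also fails if it takes over 62 s, if anything falls off the work surface, if the arm or the gripper's body presses on something with over 40 N, if the wrist force passes 120 N, or if a joint passes its speed limit or range.

## Working session

There is one attempt and no reset: what is moved stays moved. The work goes in short steps, Python scripts to look and compute and a tool call to move; the robot and the scene stay as the last step left them, time stands still between calls to the robot, and variables do not carry over. Pictures are saved under pics/ and viewed, at most 10 in all, crops included, and the job is handed in when it is done.

Besides the shell and the picture viewer there is one more tool, called after "Emit:" by a JSON object that holds its "fn" and its "kwargs", one argument or row to a line. move_arm: Moves the arm, as the interface text tells. Its arguments: {"type":"object","properties":{"fingers":{"type":"array","items":{"type":"number"}},"travel":{"type":"array","items":{"type":"array","items":{"type":"number"}}},"dr":{"type":"array","items":{"type":"array","items":{"type":"number"}}}},"required":["fingers","travel","dr"]}

```bash
mkdir -p pics; python3 - <<'E'
from bench import arm
import cv2,numpy as np
np.set_printoptions(precision=4,suppress=True)
s=arm.read_state();print({k:s[k] for k in('clock','position','ee_rot','gripper_width')})
for n in("scene","top"):
    cv2.imwrite(f"pics/{n}0.png",arm.get_image(n)[:,:,::-1]);m=arm.camera_model(n);print(n,m)
E
```

```text
{'clock': 0.0, 'position': array([221.6957, 584.1263, 403.6196]), 'ee_rot': array([ 0.9836, -0.1805, -0.0002,  0.0011]), 'gripper_width': 85.46411922964586}
scene {'intrinsics': array([[425.7706,   0.    , 271.2392],
       [  0.    , 425.7706, 204.6327],
       [  0.    ,   0.    ,   1.    ]]), 'pose': array([[   0.7416,   -0.5681,    0.3568,  909.7817],
       [   0.6708,    0.6254,   -0.3986, -438.2484],
       [   0.0032,    0.535 ,    0.8449,  995.0115],
       [   0.    ,    0.    ,    0.    ,    1.    ]])}
top {'intrinsics': array([[458.1731,   0.    , 274.9207],
       [  0.    , 458.1731, 213.7947],
       [  0.    ,   0.    ,   1.    ]]), 'pose': array([[  -0.0135,    0.9956,   -0.0931,  403.8172],
       [  -0.9999,   -0.014 ,   -0.0047,  -11.8468],
       [  -0.006 ,    0.0931,    0.9956, 1396.4084],
       [   0.    ,    0.    ,    0.    ,    1.    ]])}
```

View pics/top0.png

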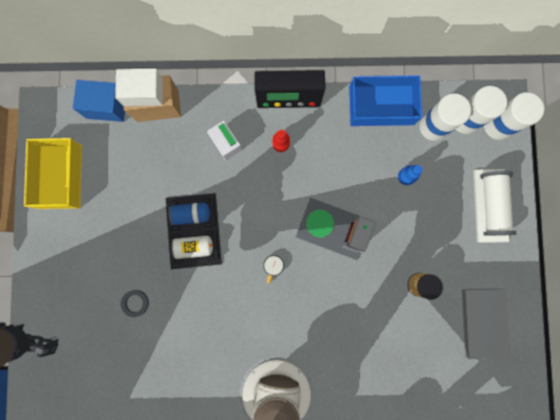

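View pics/scene0.png

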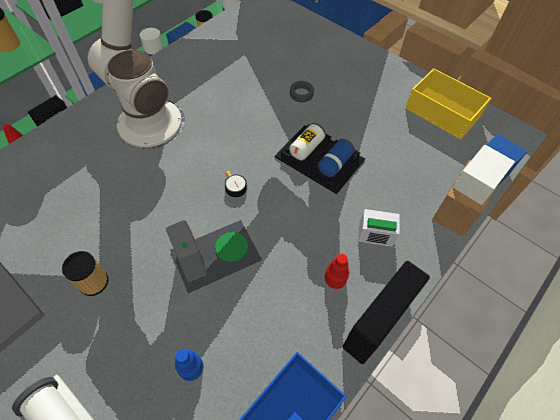

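Top view: tray at about (193,231), with the white filter in its lower cavity (192,247) and the dome toward the right. The pad is at (320,223) and the scanner at (360,233). The table left of the tray is free. The label faces up, so a side grasp puts the gripper between the label and the scanner. I'll stand the filter on free table first and regrasp it from above.

```bash
cat > h.py <<'E'
import numpy as np,cv2
from bench import arm
np.set_printoptions(precision=2,suppress=True)
def ray(n,uv,m=None):
    m=m or arm.camera_model(n);K=m["intrinsics"];P=m["pose"]
    d=np.linalg.inv(K)@np.array([uv[0],uv[1],1.]);d=P[:3,:3]@(d*[1,-1,-1]);return P[:3,3],d
def onz(n,uv,z,m=None):
    o,d=ray(n,uv,m);return (o+d*(z-o[2])/d[2])[:2]
def blob(mask,k=0):
    c,_=cv2.findContours(mask.astype(np.uint8),cv2.RETR_EXTERNAL,cv2.CHAIN_APPROX_NONE)
    return sorted(c,key=cv2.contourArea)[-1-k]
def cen(c):
    M=cv2.moments(c);return np.array([M['m10'],M['m01']])/M['m00']
E
python3 - <<'E'
from h import *
def roi(mask,x0,y0,x1,y1):
    o=np.zeros_like(mask);o[y0:y1,x0:x1]=mask[y0:y1,x0:x1];return o
R={'top':dict(tray=(150,185,235,280),st=(290,190,390,262)),'scene':dict(tray=(265,115,375,200),st=(155,210,275,300))}
for n in R:
    im=cv2.imread(f"pics/{n}0.png");hsv=cv2.cvtColor(im,cv2.COLOR_BGR2HSV);H,S,V=[hsv[...,i].astype(int) for i in range(3)]
    t=R[n]['tray'];s=R[n]['st']
    y=roi((abs(H-27)<8)&(S>130)&(V>100),*t);c=blob(cv2.morphologyEx(y.astype(np.uint8),cv2.MORPH_CLOSE,np.ones((7,7))));
    print(n,'label',cen(c),onz(n,cen(c),66))
    c=blob(roi((abs(H-65)<20)&(S>120),*s));print('pad',cen(c),onz(n,cen(c),14),cv2.minEnclosingCircle(c))
    b=roi((V<45),*t);c=blob(b);r=cv2.minAreaRect(c);print('tray',r,[onz(n,p,29) for p in cv2.boxPoints(r)],onz(n,r[0],29))
    w=roi((S<60)&(V>140),*t);c=blob(cv2.morphologyEx((w|y).astype(np.uint8),cv2.MORPH_CLOSE,np.ones((5,5))));r=cv2.minAreaRect(c);print('white',r,onz(n,r[0],50))
    red=roi(((H<8)|(H>172))&(S>90)&(V>60),*s);ys,xs=np.nonzero(red);print('red',len(xs),xs.min(),xs.max(),ys.min(),ys.max())
    (x0,y0,x1,y1)=t;A=cv2.resize(im[y0:y1,x0:x1],(395,395*(y1-y0)//(x1-x0)),interpolation=cv2.INTER_CUBIC)
    (x0,y0,x1,y1)=s;B=cv2.resize(im[y0:y1,x0:x1],(395,395*(y1-y0)//(x1-x0)),interpolation=cv2.INTER_CUBIC)
    h=max(len(A),len(B));I=np.zeros((h,800,3),np.uint8);I[:len(A),:395]=A;I[:len(B),400:795]=B;cv2.imwrite(f"pics/{n}_crop.png",I)
E
```

```text
top label [189.58 246.68] [435.97 243.26]
pad [319.6  223.03] [ 503.22 -139.95] ((319.623046875, 223.1858673095703), 13.674642562866211)
tray ((192.71725463867188, 228.10690307617188), (65.107666015625, 49.07987976074219), 85.2363510131836) [array([585.03, 323.35]), array([595.3 , 175.92]), array([400.55, 160.07]), array([390.45, 305.55])] [492.19 241.17]
white ((212.5, 245.0), (68.0, 43.0), 90.0) [440.36 179.  ]
red 21 346 351 225 238
scene label [307.7  135.72] [437.59 244.71]
pad [231.2  246.47] [ 504.62 -138.8 ] ((231.23529052734375, 246.58824157714844), 16.168018341064453)
tray ((320.1911926269531, 156.51470947265625), (78.0318603515625, 47.333614349365234), 30.963762283325195) [array([398.9, 145.5]), array([347.8 , 315.29]), array([593.38, 324.54]), array([626.36, 164.34])] [496.06 234.95]
white ((286.676513671875, 156.29412841796875), (62.089115142822266, 74.9435043334961), 14.03624439239502) [434.33 157.07]Traceback (most recent call last):
  File "<stdin>", line 13, in <module>
    return umr_minimum(a, axis, None, out, keepdims, initial, where)
ValueError: zero-size array to reduction operation minimum which has no identity
```

View pics/top_crop.png

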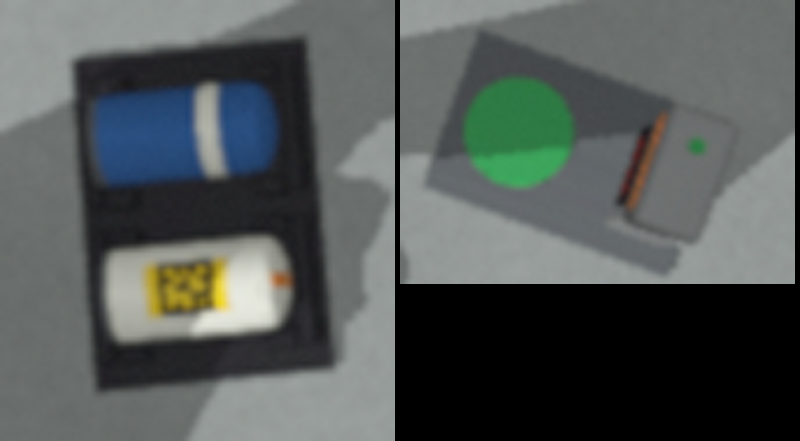

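The dome points toward -y with a small +x component, which puts the axis 5° off -y. The label centre is about (437,244) and the pad about (504,-139.5). I'll grasp at z_f≈62 with the tool leaning 25° toward the dome.

```bash
cat >> h.py <<'E'
from scipy.spatial.transform import Rotation as Ro
Z=np.array([0,0,1.])
def pose(G,zt,yt,L=155):
    zt=zt/np.linalg.norm(zt);yt=yt-zt*(yt@zt);yt/=np.linalg.norm(yt)
    return np.array(G)-L*zt,np.column_stack([np.cross(yt,zt),yt,zt])
def go(p,R,s=None):
    s=s or arm.read_state();R0=Ro.from_quat(s['ee_rot']).as_matrix()
    t=R0.T@(p-s['position']);r=Ro.from_matrix(R0.T@R).as_rotvec()
    print('travel',t.round(1),'dr',r.round(3),'rows',max(np.linalg.norm(t)/50,np.linalg.norm(r)/.15).round(1))
d=np.array([0.087,-0.996,0]);ty=np.array([-.996,-.087,0]);G=np.array([437.6,237,37])
def pick(a): return np.radians(a)
ZT=-np.sin(np.radians(25))*d-np.cos(np.radians(25))*Z
E
python3 - <<'E'
from h import *
go(*pose(G-100*ZT+[0,0,20],ZT,ty))
# station yaw from plate corners (crop px -> image) at z=8
c=[(478,30),(425,187),(672,103),(668,275)]
w=[onz('top',(290+(x-400)/3.95,190+y/3.95),8) for x,y in c];print(w)
for a,b in((0,2),(1,3)): print(np.degrees(np.arctan2(*(w[b]-w[a])[::-1])))
print(np.degrees(np.arctan2(*(w[1]-w[0])[::-1]))+90)
# face top edge, red line
E
```

```text
travel [371.9 344.7 116.3] dr [ 0.25 -0.39  1.1 ] rows 10.4
[array([ 581.87, -112.2 ]), array([461.19, -69.1 ]), array([ 523.17, -260.21]), array([ 391.58, -253.14])]
-111.63578344377015
-110.71725009911557
250.3468803131455
```

Emit:
{"fn": "move_arm", "kwargs": {
  "fingers": [85,85,85,85,85,85,85,85,85,85],
  "travel": [
    [372,345,116],
    [372,345,116],
    [372,345,116],
    [372,345,116],
    [372,345,116],
    [372,345,116],
    [372,345,116],
    [372,345,116],
    [372,345,116],
    [372,345,116]
  ],
  "dr": [
    [0.25,-0.39,1.1],
    [0.25,-0.39,1.1],
    [0.25,-0.39,1.1],
    [0.25,-0.39,1.1],
    [0.25,-0.39,1.1],
    [0.25,-0.39,1.1],
    [0.25,-0.39,1.1],
    [0.25,-0.39,1.1],
    [0.25,-0.39,1.1],
    [0.25,-0.39,1.1]
  ]
}}

```text
clock: 1.1
position: [438.7, 145.7, 293.1]
ee_rot: [0.72, -0.659, -0.159, -0.149]
contact_force: [1.0, 0.7, -0.5]
gripper_width: 85.0
grasp_force: 0.0
```

```bash
python3 - <<'E'
from h import *
s=arm.read_state();print(s['clock'],s['joints'],s['position'])
go(*pose(G-100*ZT+[0,0,20],ZT,ty))
E
```

```text
1.1 [ 0.51  0.23 -0.37 -0.54 -0.85 -0.09] [438.67 145.65 293.06]
travel [17.2 -6.8 -2.6] dr [-0.  0.  0.] rows 0.4
```

Emit:
{"fn": "move_arm", "kwargs": {
  "fingers": [85,85,85,85],
  "travel": [
    [17,-7,-3],
    [17,-7,-3],
    [17,-7,-3],
    [17,-7,-3]
  ],
  "dr": [
    [0,0,0],
    [0,0,0],
    [0,0,0],
    [0,0,0]
  ]
}}

```text
clock: 1.5
position: [446.3, 132.4, 289.0]
ee_rot: [0.721, -0.658, -0.16, -0.149]
contact_force: [0.2, 0.6, 0.1]
gripper_width: 85.2
grasp_force: 0.0
```

```bash
python3 - <<'E'
from h import *
m=arm.camera_model('wrist');im=arm.get_image('wrist')[:,:,::-1].copy();cv2.imwrite('pics/w1.png',im)
hsv=cv2.cvtColor(im,cv2.COLOR_BGR2HSV);H,S,V=[hsv[...,i].astype(int) for i in range(3)]
y=((abs(H-27)<8)&(S>130)&(V>100)).astype(np.uint8);c=blob(cv2.morphologyEx(y,cv2.MORPH_CLOSE,np.ones((25,25))))
r=cv2.minAreaRect(c);print(r,onz('wrist',r[0],66,m),onz('wrist',cen(c),66,m))
b=[onz('wrist',p,65,m) for p in cv2.boxPoints(r)];print(np.array(b))
s=arm.read_state();print(s['joints']);go(*pose(G,ZT,ty),s)
E
```

```text
((275.84954833984375, 228.6595001220703), (48.46889114379883, 57.26844024658203), 2.726310968399048) [436.68 241.68] [436.3  243.83]
[[452.91 272.06]
 [453.34 218.18]
 [422.53 217.21]
 [417.   271.24]]
[ 0.48  0.24 -0.36 -0.54 -0.86 -0.05]
travel [ 12.    0.  117.7] dr [-0.    0.    0.01] rows 2.4
```

View pics/w1.png

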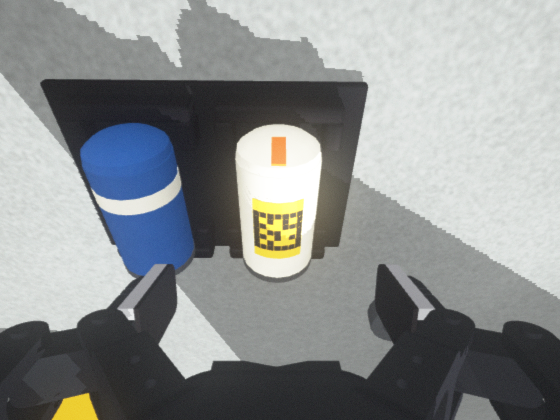

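Wrist view: the filter is centred between the fingers (label at (277,228), dome stripe at (278,150), blue filter at about (140,200)), so I'm descending.

Emit:
{"fn": "move_arm", "kwargs": {
  "fingers": [85,85,85,85,85,85],
  "travel": [
    [12,0,30],
    [12,0,60],
    [12,0,85],
    [12,0,105],
    [12,0,118],
    [12,0,118]
  ],
  "dr": [
    [0,0,0.01],
    [0,0,0.01],
    [0,0,0.01],
    [0,0,0.01],
    [0,0,0.01],
    [0,0,0.01]
  ]
}}

```text
clock: 2.15
position: [443.2, 171.9, 175.8]
ee_rot: [0.717, -0.662, -0.161, -0.147]
contact_force: [-0.2, -0.6, 0.1]
gripper_width: 84.9
grasp_force: 0.0
```

```bash
python3 - <<'E'
from h import *
s=arm.read_state();print(s['position'],s['contact_force']);go(*pose(G,ZT,ty),s)
im=arm.get_image('wrist')[:,:,::-1].copy();cv2.imwrite('pics/w2.png',im)
E
```

```text
[443.18 171.95 175.8 ] [-0.16 -0.57  0.12]
travel [-0.5 -0.1 -1.6] dr [-0.    0.   -0.01] rows 0.0
```

View pics/w2.png

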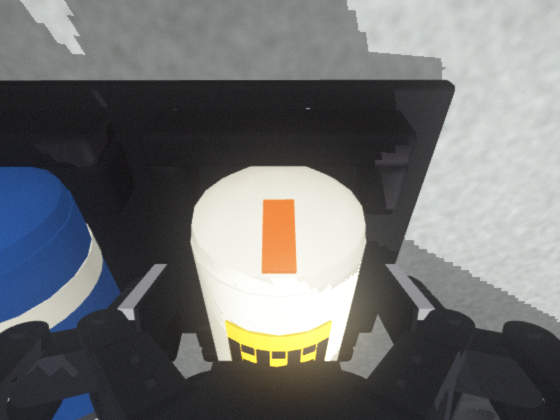

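The fingers straddle the filter, with pads at about (145,290) and (405,290). The filter is centred at about 278 and there's a gap to the blue filter. Closing now.

Emit:
{"fn": "move_arm", "kwargs": {
  "fingers": [50,50,50,50,50,50,50,50,50,50],
  "travel": [
    [0,0,0],
    [0,0,0],
    [0,0,0],
    [0,0,0],
    [0,0,0],
    [0,0,0],
    [0,0,0],
    [0,0,0],
    [0,0,0],
    [0,0,0]
  ],
  "dr": [
    [0,0,0],
    [0,0,0],
    [0,0,0],
    [0,0,0],
    [0,0,0],
    [0,0,0],
    [0,0,0],
    [0,0,0],
    [0,0,0],
    [0,0,0]
  ]
}}

```text
clock: 3.2
position: [443.7, 170.6, 178.2]
ee_rot: [0.717, -0.662, -0.16, -0.149]
contact_force: [-1.7, -1.6, 6.0]
gripper_width: 56.4
grasp_force: 63.0
```

```bash
python3 - <<'E'
from h import *
s=arm.read_state();R0=Ro.from_quat(s['ee_rot']).as_matrix();print('lift in tool axes 150mm',R0.T@(150*Z))
E
```

```text
lift in tool axes 150mm [ -64.01   -0.18 -135.66]
```

Emit:
{"fn": "move_arm", "kwargs": {
  "fingers": [50,50,50,50,50,50,50,50],
  "travel": [
    [-4,0,-9],
    [-11,0,-23],
    [-19,0,-41],
    [-30,0,-63],
    [-43,0,-90],
    [-55,0,-117],
    [-64,0,-136],
    [-64,0,-136]
  ],
  "dr": [
    [0,0,0],
    [0,0,0],
    [0,0,0],
    [0,0,0],
    [0,0,0],
    [0,0,0],
    [0,0,0],
    [0,0,0]
  ]
}}

```text
clock: 4.0
position: [444.0, 170.8, 330.7]
ee_rot: [0.717, -0.661, -0.159, -0.152]
contact_force: [0.5, 0.4, -3.6]
gripper_width: 56.4
grasp_force: 64.8
```

```bash
python3 - <<'E'
from h import *
s=arm.read_state();print(s['joints'],s['position'],s['wrist_torque'],s['contact_force'])
im=arm.get_image('wrist')[:,:,::-1].copy();im2=arm.get_image('scene')[:,:,::-1]
I=np.zeros((420,800,3),np.uint8);I[:315,:400]=cv2.resize(im,(400,315))[:, :400];I[:400,400:]=cv2.resize(im2[60:260,200:400],(400,400));cv2.imwrite('pics/w3.png',I)
# staging: stand at S with tool heading h (horizontal), pitch down 25
S=np.array([430,560,0.]);rad=S/np.linalg.norm(S);h=np.array([-rad[1],rad[0],0])
zt=np.cos(np.radians(25))*h-np.sin(np.radians(25))*Z
yt=np.cross(Z,h)*1.0
for sg in(1,-1): go(*pose(S+[0,0,150],zt,sg*yt),s)
E
```

```text
[ 0.57  0.19 -0.31 -0.5  -0.9  -0.2 ] [444.   170.83 330.66] [-1.16 -0.12 -0.02] [ 0.53  0.41 -3.62]
travel [-216.9 -120.2  231.2] dr [-0.61 -0.65 -0.6 ] rows 7.2
travel [-216.9 -120.2  231.2] dr [-0.83  0.78  2.3 ] rows 17.1
```

View pics/w3.png

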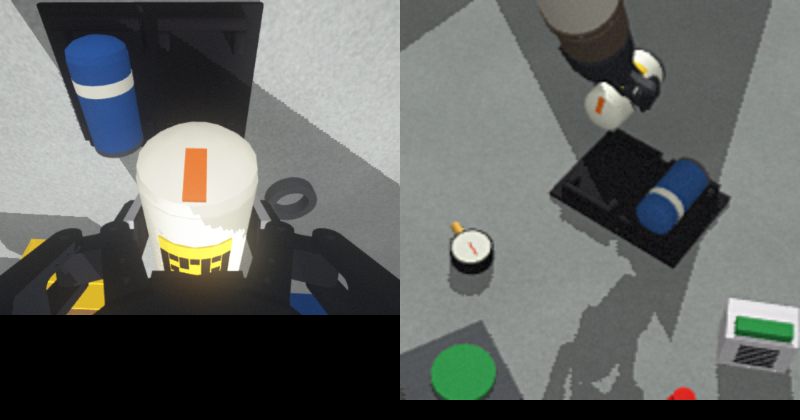

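The filter is held securely: stripe at (195,175) in the wrist half, and the blue filter is undisturbed. To stand it dome-up the tool has to end up heading along -y, with the gripper on the +y side. So I'll stage it at about (525,0), between the tray and the station.

```bash
cat >> h.py <<'E'
S=np.array([525,0,0.])
ZS=np.cos(np.radians(25))*d-np.sin(np.radians(25))*Z
E
python3 - <<'E'
from h import *
go(*pose(S+[0,0,160],ZS,ty))
E
```

```text
travel [ 75.7 -67.2  76.4] dr [ 0.    1.57 -0.01] rows 10.5
```

Emit:
{"fn": "move_arm", "kwargs": {
  "fingers": [50,50,50,50,50,50,50,50,50,50],
  "travel": [
    [50,-67,22],
    [50,-67,22],
    [50,-67,22],
    [50,-67,22],
    [50,-67,22],
    [50,-67,22],
    [50,-67,22],
    [50,-67,22],
    [50,-67,22],
    [50,-67,22]
  ],
  "dr": [
    [0,0.13,0],
    [0,0.26,0],
    [0,0.39,0],
    [0,0.52,0],
    [0,0.68,0],
    [0,0.85,0],
    [0,1.0,0],
    [0,1.15,0],
    [0,1.3,0],
    [0,1.45,0]
  ]
}}

```text
clock: 5.1
position: [513.0, 140.3, 283.9]
ee_rot: [0.648, -0.597, 0.347, 0.322]
contact_force: [-0.8, -0.4, -3.0]
gripper_width: 56.4
grasp_force: 65.2
```

```bash
python3 - <<'E'
from h import *
s=arm.read_state();print(s['joints'],s['position'],s['clock'])
go(*pose(S+[0,0,200],ZS,ty),s)
E
```

```text
[ 0.65  0.45 -0.62  0.82 -1.29 -1.14] [513.   140.3  283.94] 5.1
travel [-15.2   0.2  10.5] dr [ 0.01  0.15 -0.  ] rows 1.0
```

Emit:
{"fn": "move_arm", "kwargs": {
  "fingers": [50,50,50,50,50,50],
  "travel": [
    [-15,0,10],
    [-15,0,10],
    [-15,0,10],
    [-15,0,10],
    [-15,0,10],
    [-15,0,10]
  ],
  "dr": [
    [0.01,0.15,0],
    [0.01,0.15,0],
    [0.01,0.15,0],
    [0.01,0.15,0],
    [0.01,0.15,0],
    [0.01,0.15,0]
  ]
}}

```text
clock: 5.7
position: [513.5, 140.5, 268.8]
ee_rot: [0.622, -0.572, 0.396, 0.359]
contact_force: [1.3, -0.4, -3.3]
gripper_width: 56.4
grasp_force: 65.3
```

```bash
python3 - <<'E'
from h import *
s=arm.read_state();print(s['joints'],s['position'],s['clock'])
go(*pose(S+[0,0,200],ZS,ty),s);go(*pose(S+[0,0,70],ZS,ty),s)
im=arm.get_image('scene')[:,:,::-1];im2=arm.get_image('top')[:,:,::-1]
I=np.zeros((400,800,3),np.uint8);I[:,:400]=cv2.resize(im[80:280,170:370],(400,400),interpolation=cv2.INTER_CUBIC);I[:,400:]=cv2.resize(im2[130:330,170:370],(400,400));cv2.imwrite('pics/w4.png',I)
E
```

```text
[ 0.64  0.5  -0.66  0.9  -1.37 -1.22] [513.45 140.52 268.85] 5.7
travel [-2.8  0.7  1.9] dr [-0.    0.01 -0.01] rows 0.1
travel [-120.2    1.6   57.6] dr [-0.    0.01 -0.01] rows 2.7
```

View pics/w4.png

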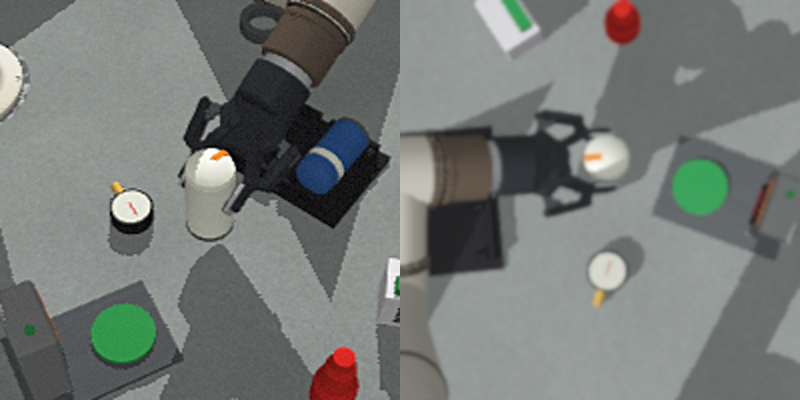

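The filter is upright, dome up, with its stripe facing the gripper at about (215,157) in the scene half, and clear of everything. Lowering it to the table.

Emit:
{"fn": "move_arm", "kwargs": {
  "fingers": [50,50,50,50,50,50],
  "travel": [
    [-30,1,14],
    [-60,1,29],
    [-90,1,43],
    [-110,2,53],
    [-120,2,58],
    [-120,2,58]
  ],
  "dr": [
    [0,0.01,-0.01],
    [0,0.01,-0.01],
    [0,0.01,-0.01],
    [0,0.01,-0.01],
    [0,0.01,-0.01],
    [0,0.01,-0.01]
  ]
}}

```text
clock: 6.4
position: [512.3, 139.0, 133.8]
ee_rot: [0.623, -0.566, 0.397, 0.366]
contact_force: [0.8, 0.5, -2.3]
gripper_width: 56.4
grasp_force: 65.3
```

Emit:
{"fn": "move_arm", "kwargs": {
  "fingers": [50,50,50,50],
  "travel": [
    [-1,0,0.5],
    [-2,0,1],
    [-3,0,1.5],
    [-3,0,1.5]
  ],
  "dr": [
    [0,0,0],
    [0,0,0],
    [0,0,0],
    [0,0,0]
  ]
}}

```text
clock: 6.8
position: [512.3, 139.1, 132.0]
ee_rot: [0.623, -0.567, 0.398, 0.364]
contact_force: [-0.7, 0.7, -2.6]
gripper_width: 56.5
grasp_force: 65.3
```

Emit:
{"fn": "move_arm", "kwargs": {
  "fingers": [50,50,50,50],
  "travel": [
    [-0.9,0,0.4],
    [-1.8,0,0.8],
    [-2.7,0,1.3],
    [-2.7,0,1.3]
  ],
  "dr": [
    [0,0,0],
    [0,0,0],
    [0,0,0],
    [0,0,0]
  ]
}}

```text
clock: 7.2
position: [512.2, 138.9, 128.5]
ee_rot: [0.623, -0.566, 0.398, 0.365]
contact_force: [-0.3, 0.7, -1.3]
gripper_width: 56.6
grasp_force: 65.2
```

Emit:
{"fn": "move_arm", "kwargs": {
  "fingers": [50,50,50],
  "travel": [
    [-0.9,0,0.4],
    [-1.8,0,0.8],
    [-1.8,0,0.8]
  ],
  "dr": [
    [0,0,0],
    [0,0,0],
    [0,0,0]
  ]
}}

```text
clock: 7.5
position: [512.1, 138.9, 127.8]
ee_rot: [0.621, -0.566, 0.399, 0.366]
contact_force: [-2.8, 1.4, 7.2]
gripper_width: 57.0
grasp_force: 66.0
```

Emit:
{"fn": "move_arm", "kwargs": {
  "fingers": [50,50],
  "travel": [
    [-0.9,0,0.4],
    [-0.9,0,0.4]
  ],
  "dr": [
    [0,0,0],
    [0,0,0]
  ]
}}

```text
clock: 7.7
position: [512.0, 138.9, 127.4]
ee_rot: [0.621, -0.566, 0.4, 0.366]
contact_force: [-3.7, 2.2, 10.8]
gripper_width: 56.6
grasp_force: 66.2
```

Emit:
{"fn": "move_arm", "kwargs": {
  "fingers": [60,64,70,76,82,85,85,85],
  "travel": [
    [0,0,0],
    [0,0,0],
    [0,0,0],
    [0,0,0],
    [0,0,0],
    [0,0,0],
    [0,0,0],
    [0,0,0]
  ],
  "dr": [
    [0,0,0],
    [0,0,0],
    [0,0,0],
    [0,0,0],
    [0,0,0],
    [0,0,0],
    [0,0,0],
    [0,0,0]
  ]
}}

```text
clock: 8.5
position: [512.2, 138.9, 125.4]
ee_rot: [0.623, -0.566, 0.398, 0.365]
contact_force: [0.1, -0.3, -0.1]
gripper_width: 85.3
grasp_force: 0.0
```

Emit:
{"fn": "move_arm", "kwargs": {
  "fingers": [85,85,85,85,85],
  "travel": [
    [0,0,-20],
    [0,0,-45],
    [0,0,-75],
    [0,0,-100],
    [0,0,-100]
  ],
  "dr": [
    [0,0,0],
    [0,0,0],
    [0,0,0],
    [0,0,0],
    [0,0,0]
  ]
}}

```text
clock: 9.0
position: [504.4, 232.8, 168.4]
ee_rot: [0.624, -0.566, 0.399, 0.362]
contact_force: [0.4, -0.0, -0.3]
gripper_width: 85.0
grasp_force: 0.0
```

```bash
python3 - <<'E'
from h import *
s=arm.read_state();print(s['joints'],s['position'],s['clock'])
im={n:arm.get_image(n)[:,:,::-1].copy() for n in('scene','top')}
for n,b in(('scene',(230,110,320,220)),('top',(230,180,305,240))):
    hsv=cv2.cvtColor(im[n],cv2.COLOR_BGR2HSV);H,S_,V=[hsv[...,i].astype(int) for i in range(3)]
    o=np.zeros(H.shape,bool);x0,y0,x1,y1=b;o[y0:y1,x0:x1]=1
    c=blob(o&(abs(H-11)<8)&(S_>120)&(V>120));r=cv2.minAreaRect(c);bp=cv2.boxPoints(r)
    e=[(bp[0]+bp[1])/2,(bp[2]+bp[3])/2] if np.linalg.norm(bp[0]-bp[1])<np.linalg.norm(bp[1]-bp[2]) else [(bp[1]+bp[2])/2,(bp[3]+bp[0])/2]
    print(n,'stripe',r,[onz(n,p,z) for p,z in zip(e,(112,112))])
    w=blob(o&(V>150)&(S_<70));print(cv2.boundingRect(w),cen(w),cv2.minEnclosingCircle(w),onz(n,cen(w),105))
I=np.zeros((400,800,3),np.uint8);I[:,:400]=cv2.resize(im['scene'][80:280,170:370],(400,400),interpolation=cv2.INTER_CUBIC);I[:,400:]=cv2.resize(im['top'][150:250,220:320],(400,400),interpolation=cv2.INTER_CUBIC);cv2.imwrite('pics/w5.png',I)
E
```

```text
[ 0.8   0.7  -0.59  0.8  -1.33 -1.35] [504.43 232.84 168.43] 9.0
scene stripe ((276.84613037109375, 192.2692108154297), (3.0508511066436768, 6.656403064727783), 56.3099365234375) [array([524.08,  23.73]), array([521.24,   6.1 ])]
(262, 185, 22, 35) [272.55 201.57] ((274.0, 202.0), 17.46434783935547) [530.23  -9.51]
top stripe ((268.0, 214.0), (2.0, 6.0), 90.0) [array([523.55,   5.31]), array([523.79,  22.2 ])]
(244, 204, 61, 36) [275.87 225.81] ((274.0, 222.5), 34.23823547363281) [490.53  -7.94]
```

View pics/w5.png

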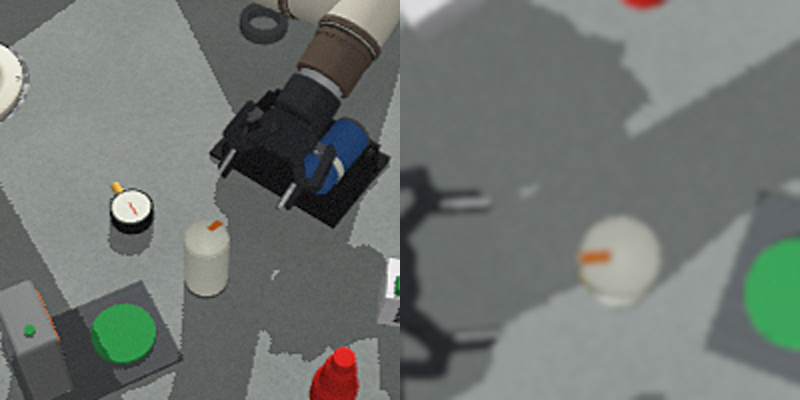

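The filter stands free at about (524,-2), with the stripe toward +y: (215,226) in the scene half, (595,257) in the top half. Now I'll move to a tool-down pose above it.

```bash
cat >> h.py <<'E'
def down(c,z,deg,L=155):
    a=np.radians(deg);x=np.array([np.cos(a),np.sin(a),0]);return pose(np.r_[c,z],-Z,np.cross(-Z,x),L)
E
python3 - <<'E'
from h import *
s=arm.read_state();p,R=down((510,200),240,-100);go(p,R);go(np.r_[s['position'][:2],395],R)
E
```

```text
travel [219.7  -2.7 -67.8] dr [-0.15 -1.13  0.24] rows 7.8
travel [207.1   0.9 -95.2] dr [-0.15 -1.13  0.24] rows 7.8
```

Emit:
{"fn": "move_arm", "kwargs": {
  "fingers": [85,85,85,85,85,85,85,85,85,85],
  "travel": [
    [40,0,-19],
    [80,0,-37],
    [120,0,-55],
    [160,0,-74],
    [207,0,-95],
    [207,0,-95],
    [207,0,-95],
    [207,0,-95],
    [207,0,-95],
    [207,0,-95]
  ],
  "dr": [
    [0,0,0],
    [0,0,0],
    [0,-0.14,0],
    [0,-0.28,0],
    [-0.15,-1.13,0.24],
    [-0.15,-1.13,0.24],
    [-0.15,-1.13,0.24],
    [-0.15,-1.13,0.24],
    [-0.15,-1.13,0.24],
    [-0.15,-1.13,0.24]
  ]
}}

```text
clock: 10.1
position: [504.6, 228.1, 394.0]
ee_rot: [-0.641, 0.768, 0.001, -0.001]
contact_force: [0.1, -0.6, -0.9]
gripper_width: 85.1
grasp_force: 0.0
```

```bash
python3 - <<'E'
from h import *
s=arm.read_state();print(s['joints'],s['clock']);go(*down((523,-2),230,-100));go(*down((523,60),240,-100))
E
```

```text
[ 0.72  0.27 -0.18 -0.   -1.12 -0.9 ] 10.1
travel [223.1 -59.3   8.8] dr [ 0.    0.   -0.01] rows 4.6
travel [162.1 -48.2  -1.2] dr [ 0.    0.   -0.01] rows 3.4
```

Emit:
{"fn": "move_arm", "kwargs": {
  "fingers": [85,85,85,85,85,85],
  "travel": [
    [162,-48,-1],
    [162,-48,-1],
    [162,-48,-1],
    [162,-48,-1],
    [162,-48,-1],
    [162,-48,-1]
  ],
  "dr": [
    [0,0,-0.01],
    [0,0,-0.01],
    [0,0,-0.01],
    [0,0,-0.01],
    [0,0,-0.01],
    [0,0,-0.01]
  ]
}}

```text
clock: 10.7
position: [523.4, 60.4, 395.7]
ee_rot: [-0.645, 0.764, -0.001, -0.002]
contact_force: [-0.1, 0.7, 0.5]
gripper_width: 84.7
grasp_force: 0.0
```

```bash
python3 - <<'E'
from h import *
s=arm.read_state();print(s['joints'],s['position'])
m=arm.camera_model('wrist');im=arm.get_image('wrist')[:,:,::-1].copy();cv2.imwrite('pics/w6.png',im)
print(m['pose'][:3,3],m['intrinsics'][0])
np.save('m6.npy',m,allow_pickle=True)
hsv=cv2.cvtColor(im,cv2.COLOR_BGR2HSV);H,S_,V=[hsv[...,i].astype(int) for i in range(3)]
c=blob((abs(H-11)<8)&(S_>120)&(V>120));r=cv2.minAreaRect(c);bp=cv2.boxPoints(r);print(r);print(bp,[onz('wrist',p,112,m) for p in bp])
c=blob((abs(H-65)<20)&(S_>120));print('pad',cv2.fitEllipse(c),onz('wrist',cen(c),14,m))
E
```

```text
[ 0.42  0.23 -0.25  0.   -1.1  -0.59] [523.35  60.44 395.71]
[511.37  -5.11 364.78] [335.45   0.   275.62]
((263.93560791015625, 151.22959899902344), (28.118732452392578, 11.164109230041504), 76.60750579833984)
[[255.25 138.85]
 [266.11 136.26]
 [272.62 163.61]
 [261.76 166.2 ]] [array([527.44,   4.12]), array([519.23,   3.63]), array([517.92,  24.19]), array([526.3 ,  24.72])]
pad ((260.69036865234375, 9.819125175476074), (24.434162139892578, 79.5065689086914), 90.07488250732422) [ 506.93 -107.15]
```

View pics/w6.png

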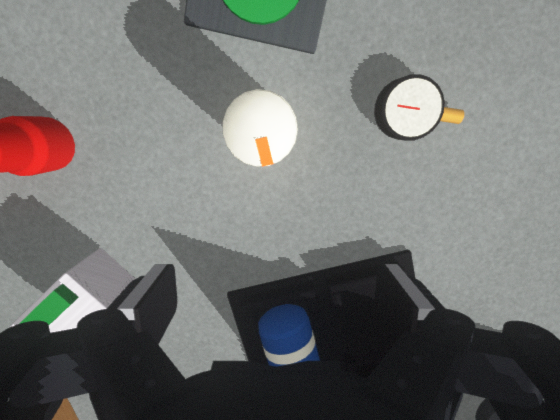

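Wrist view: the dome circle is at (260,128), the stripe at (264,151) points +y, and the gauge and red plug are clear. I'll shift to measure the station from close up, then refine the filter numbers.

Emit:
{"fn": "move_arm", "kwargs": {
  "fingers": [85,85,85,85,85,85],
  "travel": [
    [95,-25,-20],
    [95,-25,-20],
    [95,-25,-20],
    [95,-25,-20],
    [95,-25,-20],
    [95,-25,-20]
  ],
  "dr": [
    [0,0,0],
    [0,0,0],
    [0,0,0],
    [0,0,0],
    [0,0,0],
    [0,0,0]
  ]
}}

```text
clock: 11.35
position: [532.7, -34.8, 416.4]
ee_rot: [-0.647, 0.763, -0.001, -0.002]
contact_force: [0.4, -0.1, 0.2]
gripper_width: 85.1
grasp_force: 0.0
```

```bash
python3 - <<'E'
from h import *
m6=np.load('m6.npy',allow_pickle=True).item();im=cv2.imread('pics/w6.png');hsv=cv2.cvtColor(im,cv2.COLOR_BGR2HSV);H,S_,V=[hsv[...,i].astype(int) for i in range(3)]
o=np.zeros(H.shape,bool);o[80:175,210:310]=1
w=o&((V>170)|((S_>120)&(abs(H-11)<8)));c=cv2.convexHull(blob(w));(u,r)=cv2.minEnclosingCircle(c);e=cv2.fitEllipse(c);print('circ',u,r,e)
C=onz('wrist',e[0],97,m6);print('filter centre',C)
sc=blob((abs(H-11)<8)&(S_>120)&(V>120));bp=cv2.boxPoints(cv2.minAreaRect(sc));
for z1,z2 in((114,104),(112,108)):
  a=onz('wrist',(bp[0]+bp[1])/2,z1,m6);b=onz('wrist',(bp[2]+bp[3])/2,z2,m6);print(a,b,'ang',np.degrees(np.arctan2(*(b-a)[::-1])),np.degrees(np.arctan2(*(b-C)[::-1])))
s=arm.read_state();print(s['joints'],s['position'])
m=arm.camera_model('wrist');im=arm.get_image('wrist')[:,:,::-1].copy();cv2.imwrite('pics/w7.png',im);np.save('m7.npy',m,allow_pickle=True)
hsv=cv2.cvtColor(im,cv2.COLOR_BGR2HSV);H,S_,V=[hsv[...,i].astype(int) for i in range(3)]
c=blob((abs(H-65)<20)&(S_>120));print('pad',cv2.fitEllipse(c),onz('wrist',cv2.fitEllipse(c)[0],14,m))
red=((H<8)|(H>172))&(S_>120)&(V>70);c=blob(red);r=cv2.minAreaRect(c);bp=cv2.boxPoints(r);print('red',r)
for p in bp: print(p,onz('wrist',p,70,m))
E
```

```text
circ (258.1466064453125, 134.42837524414062) 47.988136291503906 ((261.3921203613281, 136.0881805419922), (83.87918853759766, 96.56987762451172), 11.072245597839355)
filter centre [523.29   3.41]
[523.23   3.8 ] [522.45  25.39] ang 92.0896311830801 92.1997435379356
[523.33   3.88] [522.28  24.92] ang 92.8614960525733 92.69890415812884
[ 0.24  0.22 -0.2   0.   -1.15 -0.4 ] [532.66 -34.81 416.36]
pad ((286.8730773925781, 80.65254211425781), (79.53108978271484, 84.80427551269531), 2.8486194610595703) [ 501.96 -139.22]
red ((61.62069320678711, 235.55174255371094), (52.366085052490234, 115.50249481201172), 68.19859313964844)
[ -1.72 232.69] [807.92 -40.87]
[105.52 189.79] [690.86 -65.15]
[124.97 238.41] [686.24 -14.58]
[ 17.72 281.31] [807.98  12.51]
```

View pics/w7.png

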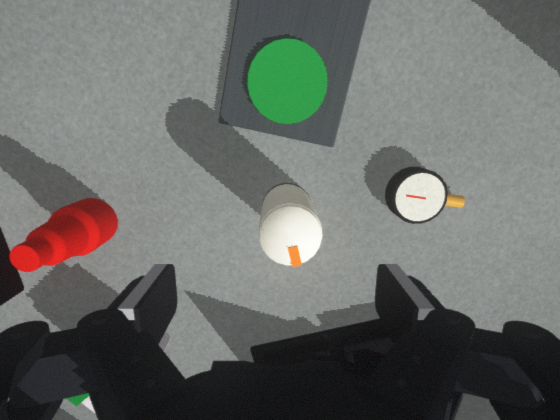

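Station plate corners in view at (219,122) and (332,147), with its sides running to (234,0) and (370,0). The pad is at (287,81), and the filter dome is at (291,234) with the stripe at (295,257).

```bash
python3 - <<'E'
from h import *
m6=np.load('m6.npy',allow_pickle=True).item();m7=np.load('m7.npy',allow_pickle=True).item()
print('C6',onz('wrist',(260,128),97,m6),'C7',onz('wrist',(291,234.5),97,m7))
for n,m,f in((6,m6,'pics/w6.png'),(7,m7,'pics/w7.png')):
    im=cv2.imread(f);hsv=cv2.cvtColor(im,cv2.COLOR_BGR2HSV);H,S_,V=[hsv[...,i].astype(int) for i in range(3)]
    o=np.zeros(H.shape,bool);o[130:275,210:330]=1
    c=blob(o&(abs(H-11)<8)&(S_>120)&(V>120));pts=np.array([onz('wrist',p[0],110,m) for p in c])
    v=cv2.fitLine(pts.astype(np.float32),cv2.DIST_HUBER,0,.01,.01).ravel();print('stripe',n,v,np.degrees(np.arctan2(v[1],v[0])))
w=[onz('wrist',p,8,m7) for p in((219,122),(332,147),(234,0),(370,0))];print(w)
a=lambda v:np.degrees(np.arctan2(v[1],v[0]))
print('yaw',a(w[2]-w[0]),a(w[3]-w[1]),a(w[1]-w[0])+0)
for q in([.621,-.566,.4,.366],[.623,-.566,.398,.365]):
    R=Ro.from_quat(q).as_matrix();print('label dir from tool',a(-R[:,2]),'closing',a(R[:,1]))
go(*down((524,-3),230,-100));go(*down((524,-3),90,-100))
# station edge fit in top view
im=cv2.imread('pics/w7.png');g=cv2.GaussianBlur(cv2.cvtColor(im,cv2.COLOR_BGR2GRAY),(3,3),0)
L=cv2.createLineSegmentDetector().detect(g)[0].reshape(-1,4)
for l in L:
    if np.hypot(l[2]-l[0],l[3]-l[1])>40 and max(l[1],l[3])<160 and 200<l[0]<390: p,q=onz('wrist',l[:2],8,m7),onz('wrist',l[2:],8,m7);print(l,a(q-p))
E
```

```text
C6 [523.26  -2.79] C7 [522.72  -0.89]
stripe 6 [  0.05  -1.   522.7   14.11] -87.04535
stripe 7 [  0.07  -1.   522.92  15.03] -86.06882
[array([ 580.86, -110.33]), array([462.98, -63.73]), array([ 541.94, -222.67]), array([ 408.35, -200.66])]
yaw -109.11262083757715 -111.7507004456397 158.43277073284835
label dir from tool 95.19440613421703 closing -174.7596766723428
label dir from tool 95.22114441730254 closing -174.66710489811197
travel [-30.1  13.7  31.3] dr [ 0.   -0.    0.01] rows 0.9
travel [-30.7  13.6 171.3] dr [ 0.   -0.    0.01] rows 3.5
[330.91 146.79 234.08 125.73] -21.371513758427664
[369.82   0.11 333.18 145.32] 68.62366526067022
[213.53 109.09 221.53  50.75] -110.23566398433553
[223.72  49.29 230.38   0.42] -110.09763194508609
[220.01 101.98 236.48   0.56] -111.46150976051209
```

Emit:
{"fn": "move_arm", "kwargs": {
  "fingers": [85,85,85,85,85,85,85,85],
  "travel": [
    [-31,13,30],
    [-31,13,30],
    [-31,13,65],
    [-31,13,100],
    [-31,13,130],
    [-31,13,155],
    [-31,13,175],
    [-31,13,175]
  ],
  "dr": [
    [0,0,0.01],
    [0,0,0.01],
    [0,0,0.01],
    [0,0,0.01],
    [0,0,0.01],
    [0,0,0.01],
    [0,0,0.01],
    [0,0,0.01]
  ]
}}

```text
clock: 12.2
position: [524.1, -3.7, 239.3]
ee_rot: [-0.643, 0.766, 0.0, -0.004]
contact_force: [-0.4, -0.7, -0.8]
gripper_width: 85.1
grasp_force: 0.0
```

Emit:
{"fn": "move_arm", "kwargs": {
  "fingers": [75,70,66,62,50,50,50,50,50,50],
  "travel": [
    [0,0,0],
    [0,0,0],
    [0,0,0],
    [0,0,0],
    [0,0,0],
    [0,0,0],
    [0,0,0],
    [0,0,0],
    [0,0,0],
    [0,0,0]
  ],
  "dr": [
    [0,0,0],
    [0,0,0],
    [0,0,0],
    [0,0,0],
    [0,0,0],
    [0,0,0],
    [0,0,0],
    [0,0,0],
    [0,0,0],
    [0,0,0]
  ]
}}

```text
clock: 13.2
position: [524.9, -4.0, 243.0]
ee_rot: [-0.642, 0.766, -0.001, -0.001]
contact_force: [-0.9, 0.9, 5.3]
gripper_width: 56.4
grasp_force: 62.9
```

Emit:
{"fn": "move_arm", "kwargs": {
  "fingers": [50,50,50,50,50,50,50,50],
  "travel": [
    [0,0,-8],
    [0,0,-25],
    [0,0,-50],
    [0,0,-80],
    [0,0,-110],
    [0,0,-135],
    [0,0,-150],
    [0,0,-150]
  ],
  "dr": [
    [0,0,0],
    [0,0,0],
    [0,0,0],
    [0,0,0],
    [0,0,0],
    [0,0,0],
    [0,0,0],
    [0,0,0]
  ]
}}

```text
clock: 14.0
position: [525.0, -3.6, 394.1]
ee_rot: [-0.642, 0.767, -0.002, 0.001]
contact_force: [-0.4, -0.9, -3.1]
gripper_width: 56.2
grasp_force: 64.5
```

```bash
python3 - <<'E'
from h import *
s=arm.read_state();print(s['joints'],s['position'],s['clock'])
im=arm.get_image('wrist')[:,:,::-1].copy();m=arm.camera_model('wrist');cv2.imwrite('pics/w8.png',im)
hsv=cv2.cvtColor(im,cv2.COLOR_BGR2HSV);H,S_,V=[hsv[...,i].astype(int) for i in range(3)]
c=blob((abs(H-11)<8)&(S_>120)&(V>120));r=cv2.minAreaRect(c);print(r)
z0=s['position'][2]-155-85+110
pts=np.array([onz('wrist',p[0],z0,m) for p in c]);v=cv2.fitLine(pts.astype(np.float32),cv2.DIST_HUBER,0,.01,.01).ravel();print(v,np.degrees(np.arctan2(v[1],v[0])),pts.min(0),pts.max(0))
R=Ro.from_quat(s['ee_rot']).as_matrix();print('tool x ang',np.degrees(np.arctan2(R[1,0],R[0,0])))
E
```

```text
[ 0.3   0.22 -0.25  0.   -1.09 -0.48] [525.03  -3.59 394.11] 14.0
((281.8077087402344, 356.5384826660156), (17.846567153930664, 27.652374267578125), 78.69007110595703)
[  0.86  -0.51 523.48   7.13] -30.594069 [518.91   3.48] [528.32  10.6 ]
tool x ang -100.0884991221841
```

Emit:
{"fn": "move_arm", "kwargs": {
  "fingers": [50,50,50,50,50,50,50,50,50,50],
  "travel": [
    [20,0,0],
    [40,0,0],
    [60,-1,0],
    [80,-1,0],
    [100,-2,0],
    [120,-2,0],
    [137,-2.5,0],
    [137,-2.5,0],
    [137,-2.5,0],
    [137,-2.5,0]
  ],
  "dr": [
    [0,0,-0.13],
    [0,0,-0.27],
    [0,0,-0.4],
    [0,0,-0.54],
    [0,0,-0.67],
    [0,0,-0.81],
    [0,0,-0.94],
    [0,0,-1.08],
    [0,0,-1.21],
    [0,0,-1.35]
  ]
}}

```text
clock: 15.05
position: [502.8, -139.1, 390.1]
ee_rot: [0.981, -0.195, -0.002, 0.002]
contact_force: [-0.7, 0.4, -2.9]
gripper_width: 56.8
grasp_force: 64.4
```

Emit:
{"fn": "move_arm", "kwargs": {
  "fingers": [50,50,50,50,50,50,50,50,50,50],
  "travel": [
    [0,0,0],
    [0,0,0],
    [0,0,0],
    [0,0,0],
    [0,0,0],
    [0,0,0],
    [0,0,0],
    [0,0,0],
    [0,0,0],
    [0,0,0]
  ],
  "dr": [
    [0,0,-0.14],
    [0,0,-0.28],
    [0,0,-0.42],
    [0,0,-0.56],
    [0,0,-0.7],
    [0,0,-0.84],
    [0,0,-0.98],
    [0,0,-1.12],
    [0,0,-1.25],
    [0,0,-1.35]
  ]
}}

```text
clock: 16.05
position: [502.9, -138.8, 390.1]
ee_rot: [0.888, 0.461, -0.003, 0.0]
contact_force: [0.2, -0.3, -4.0]
gripper_width: 56.3
grasp_force: 64.4
```

```bash
python3 - <<'E'
from h import *
s=arm.read_state();print(s['joints'],s['position'],s['clock'],s['contact_force'])
R=Ro.from_quat(s['ee_rot']).as_matrix();print('tool x ang',np.degrees(np.arctan2(R[1,0],R[0,0])))
go(*down((503.5,-138.5),108,54.5))
im=arm.get_image('top')[:,:,::-1].copy();cv2.imwrite('pics/t8.png',im)
for n,b in(('scene',(150,130,330,300)),('top',(270,150,400,260))):
    im=arm.get_image(n)[:,:,::-1].copy();cv2.imwrite(f'pics/{n}8.png',im);hsv=cv2.cvtColor(im,cv2.COLOR_BGR2HSV);H,S_,V=[hsv[...,i].astype(int) for i in range(3)]
    o=np.zeros(H.shape,bool);x0,y0,x1,y1=b;o[y0:y1,x0:x1]=1
    c=blob(o&(abs(H-65)<20)&(S_>120)&(V>60));print(n,'pad visible',cv2.boundingRect(c),cv2.contourArea(c))
E
```

```text
[ 0.04  0.22 -0.27  0.   -1.09  2.48] [ 502.88 -138.81  390.09] 16.05 [ 0.22 -0.29 -3.98]
tool x ang 54.846579442091866
travel [  1.3   0.7 127.1] dr [-0.    0.01  0.01] rows 2.5
scene pad visible (215, 232, 33, 30) 720.0
top pad visible (308, 227, 10, 6) 28.5
```

Emit:
{"fn": "move_arm", "kwargs": {
  "fingers": [50,50,50,50,50,50,50],
  "travel": [
    [1,0.5,30],
    [1,0.5,65],
    [1,0.5,95],
    [1,0.5,115],
    [1,0.5,125],
    [1,0.5,128],
    [1,0.5,128]
  ],
  "dr": [
    [0,0,0],
    [0,0,0],
    [0,0,0],
    [0,0,0],
    [0,0,0],
    [0,0,0],
    [0,0,0]
  ]
}}

```text
clock: 16.9
position: [504.6, -138.8, 264.4]
ee_rot: [0.889, 0.459, -0.001, 0.002]
contact_force: [0.1, 0.8, -2.6]
gripper_width: 56.7
grasp_force: 64.7
```

Emit:
{"fn": "move_arm", "kwargs": {
  "fingers": [50,50,50,50],
  "travel": [
    [0,0,1],
    [0,0,2],
    [0,0,3],
    [0,0,3]
  ],
  "dr": [
    [0,0,0],
    [0,0,0],
    [0,0,0],
    [0,0,0]
  ]
}}

```text
clock: 17.3
position: [504.3, -138.8, 261.5]
ee_rot: [0.889, 0.459, -0.001, 0.001]
contact_force: [-1.1, 0.2, -3.2]
gripper_width: 56.4
grasp_force: 64.7
```

Emit:
{"fn": "move_arm", "kwargs": {
  "fingers": [50,50,50,50],
  "travel": [
    [0,0,1],
    [0,0,2],
    [0,0,3],
    [0,0,3]
  ],
  "dr": [
    [0,0,0],
    [0,0,0],
    [0,0,0],
    [0,0,0]
  ]
}}

```text
clock: 17.7
position: [504.2, -138.8, 258.0]
ee_rot: [0.889, 0.459, -0.001, 0.001]
contact_force: [1.0, -0.4, -2.5]
gripper_width: 56.7
grasp_force: 64.7
```

Emit:
{"fn": "move_arm", "kwargs": {
  "fingers": [50,50,50],
  "travel": [
    [0,0,0.7],
    [0,0,1.4],
    [0,0,1.4]
  ],
  "dr": [
    [0,0,0],
    [0,0,0],
    [0,0,0]
  ]
}}

```text
clock: 18.0
position: [504.4, -138.8, 257.2]
ee_rot: [0.889, 0.459, -0.001, 0.001]
contact_force: [-0.3, -1.2, -0.4]
gripper_width: 56.3
grasp_force: 65.1
```

Contact is starting, so one more small step and then I'll release.

Emit:
{"fn": "move_arm", "kwargs": {
  "fingers": [50,50,50],
  "travel": [
    [0,0,0.4],
    [0,0,0.7],
    [0,0,0.7]
  ],
  "dr": [
    [0,0,0],
    [0,0,0],
    [0,0,0]
  ]
}}

```text
clock: 18.3
position: [504.3, -138.9, 257.1]
ee_rot: [0.888, 0.459, -0.001, 0.002]
contact_force: [-2.7, 0.2, 4.9]
gripper_width: 56.5
grasp_force: 65.5
```

Emit:
{"fn": "move_arm", "kwargs": {
  "fingers": [58,60,63,67,72,77,81,84,84],
  "travel": [
    [0,0,0],
    [0,0,0],
    [0,0,0],
    [0,0,0],
    [0,0,0],
    [0,0,0],
    [0,0,0],
    [0,0,0],
    [0,0,0]
  ],
  "dr": [
    [0,0,0],
    [0,0,0],
    [0,0,0],
    [0,0,0],
    [0,0,0],
    [0,0,0],
    [0,0,0],
    [0,0,0],
    [0,0,0]
  ]
}}

```text
clock: 19.2
position: [504.3, -138.8, 256.1]
ee_rot: [0.889, 0.459, -0.001, 0.001]
contact_force: [0.1, 0.1, 0.3]
gripper_width: 84.0
grasp_force: 0.0
```

Emit:
{"fn": "move_arm", "kwargs": {
  "fingers": [84,84,84,84,84,84,84,84],
  "travel": [
    [0,0,-20],
    [0,0,-50],
    [0,0,-90],
    [0,0,-130],
    [-30,0,-150],
    [-60,0,-150],
    [-90,0,-150],
    [-90,0,-150]
  ],
  "dr": [
    [0,0,0],
    [0,0,0],
    [0,0,0],
    [0,0,0],
    [0,0,0],
    [0,0,0],
    [0,0,0],
    [0,0,0]
  ]
}}

```text
clock: 20.0
position: [450.4, -213.3, 406.8]
ee_rot: [0.889, 0.457, -0.001, 0.001]
contact_force: [-0.5, -0.3, -0.2]
gripper_width: 84.0
grasp_force: 0.0
```

```bash
python3 - <<'E'
from h import *
a=lambda v:np.degrees(np.arctan2(v[1],v[0]))
s=arm.read_state();print(s['joints'],s['position'],s['clock'])
m=arm.camera_model('wrist');im=arm.get_image('wrist')[:,:,::-1].copy();cv2.imwrite('pics/w9.png',im);np.save('m9.npy',m,allow_pickle=True)
hsv=cv2.cvtColor(im,cv2.COLOR_BGR2HSV);H,S_,V=[hsv[...,i].astype(int) for i in range(3)]
c=blob((abs(H-11)<8)&(S_>120)&(V>120));print('stripe px',cv2.minAreaRect(c))
pts=np.array([onz('wrist',p[0],124,m) for p in c]);v=cv2.fitLine(pts.astype(np.float32),cv2.DIST_HUBER,0,.01,.01).ravel();print('stripe',v,a(v[:2]),a(-v[:2]),pts.min(0),pts.max(0))
w=blob((V>170)&(S_<70));hull=cv2.convexHull(w);print('white',cv2.boundingRect(w),cv2.minEnclosingCircle(w))
g=(abs(H-65)<20)&(S_>120)&(V>60);cg=cv2.convexHull(blob(g));e=cv2.fitEllipse(cg);print('pad',e,onz('wrist',e[0],14,m))
L=cv2.createLineSegmentDetector().detect(cv2.GaussianBlur(cv2.cvtColor(im,cv2.COLOR_BGR2GRAY),(3,3),0))[0].reshape(-1,4)
for l in L:
    if np.hypot(l[2]-l[0],l[3]-l[1])>45: print(l,[(z,round(a(onz('wrist',l[2:],z,m)-onz('wrist',l[:2],z,m)),1)) for z in(8,150)])
E
```

```text
[-0.11  0.17 -0.29  0.   -1.11  2.63] [ 450.42 -213.3   406.76] 20.0
stripe px ((302.6947326660156, 197.759765625), (5.004461288452148, 95.06983184814453), 76.17134857177734)
stripe [   0.93   -0.36  471.12 -218.21] -21.382013 158.61798 [ 436.95 -232.49] [ 505.19 -203.51]
white (239, 45, 78, 83) ((276.5489501953125, 85.5560302734375), 41.46946334838867)
pad ((274.0416564941406, 92.78626251220703), (80.1949462890625, 85.67378234863281), 178.92230224609375) [ 502.46 -136.72]
[176.32 265.6  177.76 311.89] [(8, np.float64(-128.5)), (150, np.float64(-128.5))]
[391.38 343.97 370.52 300.68] [(8, np.float64(81.3)), (150, np.float64(81.3))]
[215.54 359.39 262.08 362.41] [(8, np.float64(-40.0)), (150, np.float64(-40.0))]
[433.03 308.02 396.88 265.62] [(8, np.float64(95.8)), (150, np.float64(95.8))]
[155.33 263.93 119.13 306.67] [(8, np.float64(-166.8)), (150, np.float64(-166.8))]
[135.03 307.07 168.88 262.45] [(8, np.float64(16.2)), (150, np.float64(16.2))]
[382.86 263.01 415.1  306.02] [(8, np.float64(-87.7)), (150, np.float64(-87.7))]
[265.47 185.02 324.59 170.23] [(8, np.float64(-21.4)), (1
[... 1186 characters left out ...]
] [(8, np.float64(-21.4)), (150, np.float64(-21.4))]
[318.32 175.13 273.33 186.43] [(8, np.float64(158.7)), (150, np.float64(158.7))]
[334.85  74.53 356.62 185.68] [(8, np.float64(-111.1)), (150, np.float64(-111.1))]
[345.9  185.49 257.29 207.33] [(8, np.float64(158.7)), (150, np.float64(158.7))]
[372.98 249.4  362.41 194.03] [(8, np.float64(68.8)), (150, np.float64(68.8))]
[262.78 276.64 369.64 251.75] [(8, np.float64(-21.3)), (150, np.float64(-21.3))]
[356.97 192.27 246.57 219.36] [(8, np.float64(158.7)), (150, np.float64(158.7))]
[127.04 418.63  95.51 350.68] [(8, np.float64(68.5)), (150, np.float64(68.5))]
[327.    28.1  335.15  73.21] [(8, np.float64(-112.0)), (150, np.float64(-112.0))]
```

```bash
python3 - <<'E'
from h import *
a=lambda v:np.degrees(np.arctan2(v[1],v[0]))
m=np.load('m9.npy',allow_pickle=True).item();im=cv2.imread('pics/w9.png');hsv=cv2.cvtColor(im,cv2.COLOR_BGR2HSV);H,S_,V=[hsv[...,i].astype(int) for i in range(3)]
o=np.zeros(H.shape,bool);o[45:150,235:320]=1
w=o&(S_<70)&(V>170);c=blob(o&(abs(H-11)<8)&(S_>120)&(V>120));print(cv2.contourArea(c),cv2.minAreaRect(c))
pts=np.array([onz('wrist',p[0],125,m) for p in c]);v=cv2.fitLine(pts.astype(np.float32),cv2.DIST_HUBER,0,.01,.01).ravel();v[:2]*=-np.sign(v[1]) ;print('stripe',v,a(v[:2]))
hull=cv2.convexHull(np.vstack([blob(w),c]));e=cv2.fitEllipse(hull);print(e,'centre',onz('wrist',e[0],112,m))
for n,f in(('scene','scene0'),('top','top0')):   # bystanders moved?
    im=arm.get_image(n)[:,:,::-1].copy();h0=cv2.imread(f'pics/{f}.png')
    for nm,lo,hi in(('blue',(100,120,40),(125,255,255)),('red',(0,150,60),(5,255,255))):
        f_=lambda i:cv2.connectedComponentsWithStats(cv2.inRange(cv2.cvtColor(i,cv2.COLOR_BGR2HSV),lo,hi));A,B=f_(h0),f_(im)
        print(n,nm,[x.round(1).tolist() for x,q in zip(A[3][1:],A[2][1:]) if q[4]>100],[x.round(1).tolist() for x,q in zip(B[3][1:],B[2][1:]) if q[4]>100])
E
```

```text
335.5 ((283.14874267578125, 109.86099243164062), (31.080150604248047, 12.222532272338867), 77.90524291992188)
stripe [  -0.4    -0.92  496.74 -156.49] -113.73171
((276.78662109375, 85.60017395019531), (77.52655029296875, 82.61261749267578), 8.241294860839844) centre [ 503.27 -139.74]
scene blue [[348.3, 12.5], [179.2, 31.7], [95.8, 80.7], [506.8, 149.8], [341.8, 150.6], [327.9, 166.6], [188.1, 364.1], [296.6, 394.7]] [[348.1, 12.4], [96.5, 77.6], [506.8, 149.7], [341.8, 150.6], [327.9, 166.6], [188.1, 364.2], [296.6, 394.7]]
scene red [[10.8, 132.6], [337.1, 271.6]] [[11.1, 132.8], [337.3, 271.7]]
top blue [[385.0, 100.4], [97.0, 100.6], [433.4, 126.4], [502.1, 126.7], [409.5, 174.1], [203.2, 211.9], [181.1, 214.1], [2.7, 392.8]] [[385.0, 100.4], [97.0, 100.6], [433.8, 126.6], [502.4, 126.8], [409.3, 174.3], [203.2, 212.0], [181.1, 214.1], [2.7, 392.7]]
top red [[280.8, 140.8]] [[280.7, 140.7]]
```

```bash
python3 -c "
from bench import arm
print(arm.job_done())"
```

```text
the job is handed in; nothing more can be done
None
```

The white filter is standing dome up on the green pad, about 1 mm from its centre by my last measurement. The label faces the scanner window to within about 2°. It is released, with the arm clear; the blue filter, red plug and blue plug showed no movement (the gauge, cartridge, module and pulley weren't re-measured), and the job is handed in at about 20 s on the robot clock.

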